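Hang the brush caddy on its cleat

TASK

Hang the blue caddy on the green wooden cleat of the plywood bench stand: hold it over the cleat with its top tilted about 15 degrees towards the stand, so that its angled rear strip leads down behind the cleat's lip, then let it drop home and hang level, square and in the middle of the cleat. Leave the yellow caddy, which has no strip, and the paint tin where they are.

Things in the scene. Friction and masses are not known exactly. Their poses are not given: they have to be found in the camera images.
- blue_mid (a point): Loose blue caddy, 0.4 kg. Its centre, 75 mm above its foot; x to its front, y width, z up. In mm: box x -32..32, y -55..55, 55 high; back panel x -32, up to z 50. Pine handle plank at y 0: 14 thick (y), x -27..27, clear of the box from z -20 to its top at 75. Pine strip behind the panel: rear face x -62, top z 50, lower edge z -8 (x -62..-57); thence its underside rises at 54 deg to x -32.
- cleat_mid (a point): Green cleat, fixed stand: mid of its lip's front edge, 125 mm up; x out of the stand (away from the robot, +-20 deg), y along it, z up. In mm: 200 long, front face x 0, lip x -5..0; behind it the top slopes 54 deg down to the board (face x -36, top z 5): the mouth. Caddy home: centre at x 32, y 0, z -20, axes parallel, panel on the front face. Released a few mm high in the mouth, it slides home.
- yellow_mid (a point): Yellow caddy with the same box, back panel, pots and handle but a plain back with no strip; loose, to be left alone. Its centre, 75 mm above its underside; axes as for the blue one.
- tin_mid (a point): Paint tin with a white and blue band, 91 mm across, 100 mm high, loose, to be left alone. Its centre, 50 mm above the bench.
There are look-alikes about, which are no part of the job. What is shaped like the part that bears blue_mid but pink is not meant.

How it is judged:
By the outcome, as a careful person would: the job done as asked, in the order asked, and still so for the second after the job is handed in, with the robot touching nothing.
It also fails if it takes over 42 s, if anything falls off the work surface, if the arm or the gripper's body presses on something with over 40 N, if the wrist force passes 120 N, or if a joint passes its speed limit or range.

ROBOT

A 6-joint arm with a two-finger parallel gripper is mounted at the origin on the work surface. World frame = base frame: x ahead of the robot, y to its left, z up, the work surface at z = 0. Lengths are in m, angles in rad, forces in N, time in s.
With the tool pointing down it reaches from about 0.35 to 0.775 m from the base axis. Payload 5.5 kg.
Tool frame: the origin (TCP) lies between the finger pads; the fingertips stand 11 mm ahead of it and the grasp point (between the pads) lies 8 mm behind it (tips_ahead is the distance from the TCP to the fingertips, in m); z points along the fingers, y is the line along which they close (so a half turn about z gives the same grasp; the last joint's range is limited). The gripper opens to 85 mm and grips with 20 to 120 N. Pads are 22 mm wide; open, the fingers measure 114 mm over their backs; the gripper's body (76 mm by 85 mm) begins 54 mm behind the grasp point. The pads swing forward as they close: fully open they stand 13 mm farther back than shut.
Start: joints at [0.991, 0.313, 0.046, 1.304, 0, 1.431], TCP at [0.245, 0.52, 0.242] pointing down, gripper open.
Joint ranges: [-2.76, 2.76], [-0.86, 1.69], [-1.03, 1.26], [-2.2, 2.34], [-1.47, 1.5], [-3.14, 3.14]. Speed limits (rad/s): [2.57, 2.57, 3.14, 3.14, 3.14, 3.14].

INTERFACE

Orientations are given as a unit quaternion [w, x, y, z].
In Python, from workcell import * gives the robot as it stands. The module is installed in compiled form; this text tells all that it offers.
- The arm moves only by the tool jog_arm, never from a script. Its argument "moves" is a list of rows, each an object with "fingers": the closure, from 0 (fully open) to 1 (shut); "slide": the shift along the tool's x, y, z in mm, a list of three; "angular": the turn, a rotation vector about the tool's x, y, z in degrees, a list of three. A call has 1 to 10 rows; each row is the pose to reach, as a shift and turn from the pose commanded when the call began, along the tool's axes at that moment; what a row does not reach only later rows make up. A row lasts 1/12 s, in which the tool goes at most 41.7 mm and 7.16 degrees, less where a joint would pass 70% of its speed; a pose out of reach is approached as far as the arm can. A call with a gripper value outside its range is refused whole. The fingers move at their own pace and stop on an object; "squeeze" is the grip in N (left out, the last holds). Time passes only in rows, so rows that repeat a pose let the fingers close. It gives the time, the measured TCP pose, the force, the opening and the grip force at its end, in the units of the state.
- get_state(): the state, without advancing time (a new reading comes with each control period).
- read_camera(name): name is "scene" or "top" or "wrist"; returns a dict with "color" (384x512x3 uint8, red, green, blue), "fovy" (degrees; the focal length in pixels is half the picture's height over the tangent of half this angle, whatever the lens; pixels are square), "cx", "cy" (the principal point, pixels), "world_from_camera" (4x4, takes a point from camera to world coordinates); the wrist camera has in their place "tool_from_camera" (4x4, takes a point from camera to tool coordinates, whose origin is the TCP and whose axes are the flange's). Camera axes: x right, y down, z forward; pixel columns grow to the right and rows downward; lengths in m; the calibration is good to about 2 mm. A picture is of the moment at which its call begins: read the wrist's pose just before it. There is no depth.
- hand_in(): hands the job in; it is judged then, once.
Trained networks look in a picture, given as the dict that the camera call returned (one of the last four; its "shot" number tells which), for a name from the list of things; names that differ only in an ending like _2 or _b are one class to them, and where a whole thing is asked for, a point or a joint stands for the part that bears it (a point fixed in the world has none). Each returns a list of dicts, best first, with "p" (0 to 1); they miss things now and then, are a little off and sometimes report something else, mostly with a low value. They report only what shows in the picture. A call takes as long as a camera call. They do not tell look-alikes from the thing itself.
- look_for(target, picture): "point" ([column, row] in pixels, amid what is visible of it).
- tip_of(target, picture): "point" ([column, row] in pixels: a listed point, or the origin of a listed thing).
The state is a dict: "clock": time; "joint_pos": joint angles; "qvel": joint speeds; "tau": joint torques, N m; "tcp_pos": TCP position; "orientation": TCP orientation; "wrist_force": force on the tool from outside, world axes, zero at the start; "ft_torque": the same for the moment, N m; "finger_gap": finger opening in m; "grip_force": force on a finger pad.
Only numpy, scipy, OpenCV 4.12 (cv2) and the standard library are available. Lean on these libraries where they do the work, as an engineer would, in place of code of your own. Each camera call takes 0.05 s, during which the arm holds its last target. There are 200 camera calls.

## Working session

There is one attempt and no reset: what is moved stays moved. The work goes in short steps, Python scripts to look and compute and a tool call to move; the robot and the scene stay as the last step left them, time stands still between calls to the robot, and variables do not carry over. Pictures are saved under pics/ and viewed, at most 10 in all, crops included, and the job is handed in when it is done.

Besides the shell and the picture viewer there is one more tool, called after "Emit:" by a JSON object that holds its "op" and its "data", one argument or row to a line. jog_arm: Moves the arm, as the interface text tells. Its arguments: {"type":"object","properties":{"moves":{"type":"array","items":{"type":"object","properties":{"fingers":{"type":"number"},"slide":{"type":"array","items":{"type":"number"}},"angular":{"type":"array","items":{"type":"number"}}}}},"squeeze":{"type":"number"}},"required":["moves"]}

```bash
mkdir -p pics; cat > h.py <<'E'
from workcell import *
import numpy as np, cv2
from scipy.spatial.transform import Rotation as R
def q2R(q): return R.from_quat([q[1],q[2],q[3],q[0]]).as_matrix()
def cam(name):
    s=get_state(); d=read_camera(name)
    if name=="wrist":
        T=np.eye(4);T[:3,:3]=q2R(s["orientation"]);T[:3,3]=s["tcp_pos"]
        d["W"]=T@np.array(d["tool_from_camera"])
    else: d["W"]=np.array(d["world_from_camera"])
    d["f"]=d["color"].shape[0]/2/np.tan(np.radians(d["fovy"])/2)
    return d
def ray(d,p):
    v=np.array([(p[0]-d["cx"])/d["f"],(p[1]-d["cy"])/d["f"],1]); return d["W"][:3,3],d["W"][:3,:3]@v
def atz(d,p,z):
    o,v=ray(d,p); return o+v*(z-o[2])/v[2]
def proj(d,P):
    c=np.linalg.inv(d["W"])@np.append(P,1); return np.array([d["cx"]+d["f"]*c[0]/c[2],d["cy"]+d["f"]*c[1]/c[2]])
def tri(rs):
    A=0;b=0
    for o,v in rs:
        v=v/np.linalg.norm(v);M=np.eye(3)-np.outer(v,v);A=A+M;b=b+M@o
    P=np.linalg.solve(A,b); return P,[np.linalg.norm(np.cross(P-o,v/np.linalg.norm(v))) for o,v in rs]
def save(d,n,crop=None,k=1):
    im=d["color"][:,:,::-1]
    if crop: im=im[crop[1]:crop[3],crop[0]:crop[2]]
    cv2.imwrite("pics/"+n,cv2.resize(im,None,fx=k,fy=k,interpolation=cv2.INTER_CUBIC))
E
python3 - <<'E'
from h import *
ds={}
out=[]
for n in("scene","top"):
    d=cam(n);ds[n]=d
    print(n,d["cx"],d["cy"],d["f"],d["W"].round(3).tolist())
    for t in("blue_mid","cleat_mid","yellow_mid","tin_mid"):
        print(t,[(np.round(x["point"],1).tolist(),round(x["p"],2)) for x in tip_of(t,d)[:5]])
    out.append(d["color"][:,:,::-1])
cv2.imwrite("pics/a.png",cv2.resize(out[0],(800,600)));cv2.imwrite("pics/b.png",cv2.resize(out[1],(800,600)))
E
```

```text
scene 253.69391699585822 191.73611735456083 360.309695772061 [[-0.8, 0.467, -0.376, 0.91], [0.599, 0.613, -0.515, 0.42], [-0.01, -0.637, -0.771, 0.792], [0.0, 0.0, 0.0, 1.0]]
blue_mid [([234.8, 184.9], 0.97), ([160.8, 149.3], 0.82), ([300.1, 154.4], 0.73)]
cleat_mid [([317.4, 217.6], 0.56)]
yellow_mid [([202.7, 131.1], 0.95)]
tin_mid [([252.3, 299.9], 0.88)]
top 262.35746984719015 192.03835519000157 404.58397803489396 [[-0.021, -0.988, 0.15, 0.422], [-1.0, 0.024, 0.016, -0.069], [-0.019, -0.15, -0.989, 1.136], [0.0, 0.0, 0.0, 1.0]]
blue_mid [([278.0, 275.6], 0.95), ([376.9, 155.9], 0.69), ([284.8, 190.4], 0.57)]
cleat_mid [([191.6, 217.6], 0.58)]
yellow_mid [([379.9, 204.5], 0.66)]
tin_mid [([183.8, 139.2], 0.66)]
```

View pics/a.png

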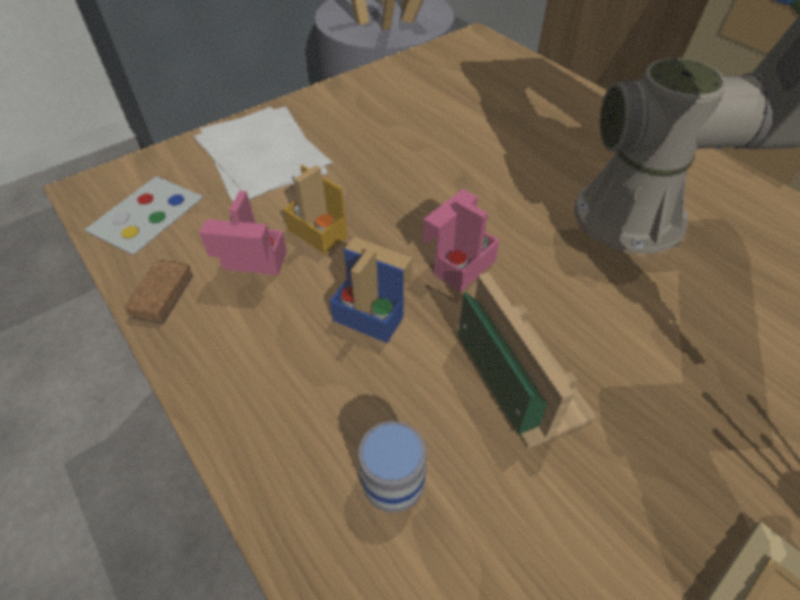

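View pics/b.png

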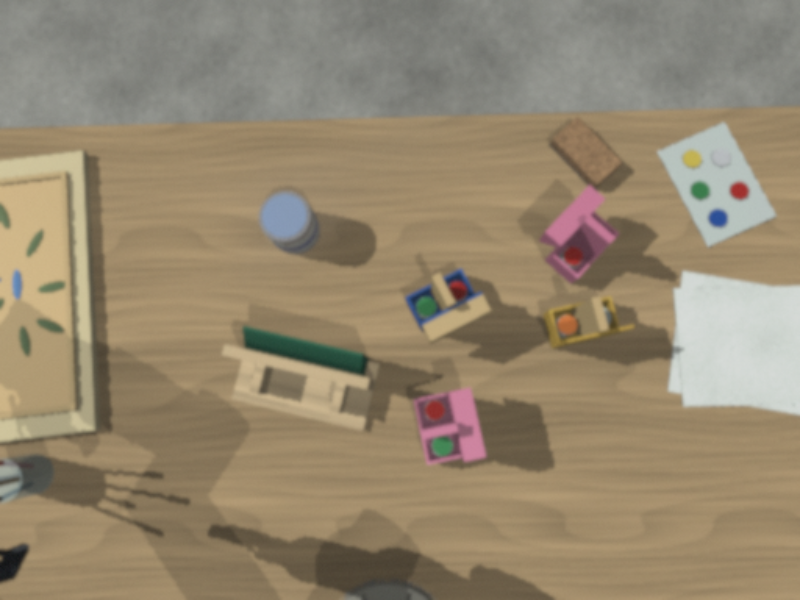

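Candidates for the blue caddy in the scene view: blue at (235,185), pink at (161,149), pink at (300,154). In the top view: blue at about (287,193), pinks at (377,150) and (285,273). I choose the blue one with the pine strip and check it in a crop.

```bash
python3 - <<'E'
from h import *
tiles=[]
for n,c in(("scene",[(195,140,275,220),(280,170,390,290)]),("top",[(250,160,325,225),(135,195,250,285)])):
    d=cam(n)
    for (a,b,e,f) in c:
        im=d["color"][b:f,a:e,::-1]; k=min(400/(e-a),300/(f-b)); im=cv2.resize(im,None,fx=k,fy=k,interpolation=cv2.INTER_CUBIC)
        t=np.zeros((300,400,3),np.uint8); t[:im.shape[0],:im.shape[1]]=im[:300,:400]; tiles.append(t); print(n,a,b,k)
cv2.imwrite("pics/c.png",np.vstack([np.hstack(tiles[:2]),np.hstack(tiles[2:])]))
E
```

```text
scene 195 140 3.75
scene 280 170 2.5
top 250 160 4.615384615384615
top 135 195 3.3333333333333335
```

View pics/c.png

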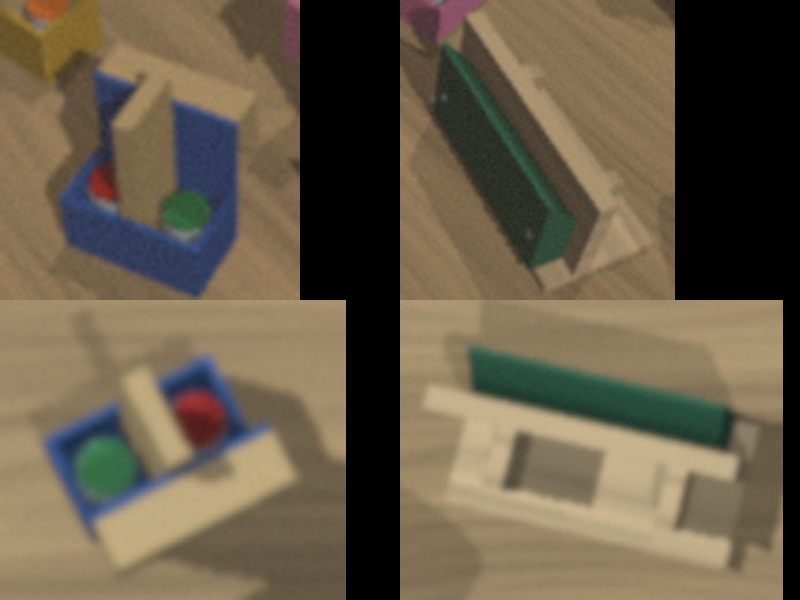

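The crop shows the blue caddy with its pine strip, at scene (195–260, 150–218), so the choice holds. The cleat's green front faces away from the robot.

```bash
cat >> h.py <<'E'
from scipy.optimize import least_squares
def fit(obs,z,x0):
    # obs: (cam,(x,y,z mm),(col,row)); planar pose x,y,yaw
    def P(q,m): return np.r_[q[0],q[1],z]+R.from_euler('z',q[2]).as_matrix()@(np.array(m)/1000)
    r=lambda q:np.concatenate([proj(c,P(q,m))-p for c,m,p in obs])
    s=least_squares(r,x0,loss='soft_l1'); return s.x,r(s.x).reshape(-1,2).round(1)
E
python3 - <<'E'
from h import *
S=cam("scene");T=cam("top")
a=lambda u,v:np.array([195+u/3.75,140+v/3.75]); b=lambda u,v:np.array([250+u/4.615,160+(v-300)/4.615])
c=lambda u,v:np.array([280+(u-400)/2.5,170+v/2.5]); e=lambda u,v:np.array([135+(u-400)/3.333,195+(v-300)/3.333])
o=[(S,(-62,55,50),a(257,93)),(S,(-62,-55,50),a(118,45)),(S,(-32,-55,50),a(95,72)),(S,(-32,55,50),a(238,125)),(S,(32,55,-75),a(195,296)),(S,(32,-55,-20),a(62,193)),(S,(32,-55,-75),a(68,243)),
(T,(-32,55,50),b(95,517)),(T,(-32,-55,50),b(272,430)),(T,(-62,-55,50),b(298,478)),(T,(-62,55,50),b(120,570)),(T,(32,55,-20),b(47,438)),(T,(32,-55,-20),b(210,357))]
q,r=fit(o,.075,[.45,-.1,0]);print("blue",q.round(4),np.degrees(q[2]),r.tolist())
o=[(S,(0,-100,0),c(445,47)),(S,(0,100,0),c(555,212)),(T,(0,100,0),e(472,348)),(T,(0,-100,0),e(730,408))]
q,r=fit(o,.125,[.45,.1,0]);print("cleat",q.round(4),np.degrees(q[2]),r.tolist())
for n,k,z in(("yellow_mid",((202.7,131.1),(379.9,204.5)),.075),("tin_mid",((252.3,299.9),(183.8,139.2)),.05)):print(n,atz(S,k[0],z).round(3),atz(T,k[1],z).round(3))
s=get_state();print(s["clock"],s["tcp_pos"],q2R(s["orientation"]).round(3).tolist(),np.array(cam("wrist")["tool_from_camera"]).round(3).tolist(),s["finger_gap"])
E
```

```text
blue [ 0.5884 -0.1066  0.4487] 25.70885144492243 [[0.1, -0.9], [0.1, -1.6], [0.4, -1.7], [-0.2, -1.8], [0.5, -0.1], [-1.0, -0.0], [-0.6, -0.7], [-0.6, 0.5], [-0.2, -0.3], [-0.3, -0.2], [-0.6, -0.3], [-1.0, -0.4], [-0.3, -1.0]]
cleat [ 0.5136  0.1234 -0.2473] -14.170353738101337 [[-0.1, -2.4], [-0.6, -1.7], [-2.0, -0.1], [-2.6, -0.4]]
yellow_mid [ 0.54  -0.341  0.075] [ 0.543 -0.36   0.075]
tin_mid [0.73  0.163 0.05 ] [0.741 0.164 0.05 ]
0.7 [0.24481104 0.52032249 0.24235689] [[-0.905, 0.426, 0.0], [0.426, 0.905, 0.0], [-0.0, 0.0, -1.0]] [[0.001, -0.955, -0.296, 0.075], [1.0, 0.0, 0.001, 0.002], [-0.001, -0.296, 0.955, -0.133], [0.0, 0.0, 0.0, 1.0]] 0.08541378710804103
```

Emit:
{"op": "jog_arm", "data": {
  "moves": [
    {"slide":[-412,-245,-28],"angular":[0,0,-11],"fingers":0},
    {"slide":[-412,-245,-28],"angular":[0,0,-11]},
    {"slide":[-412,-245,-28],"angular":[0,0,-11]},
    {"slide":[-412,-245,-28],"angular":[0,0,-11]},
    {"slide":[-412,-245,-28],"angular":[0,0,-11]},
    {"slide":[-412,-245,-28],"angular":[0,0,-11]},
    {"slide":[-412,-245,-28],"angular":[0,0,-11]},
    {"slide":[-412,-245,-28],"angular":[0,0,-11]},
    {"slide":[-412,-245,-28],"angular":[0,0,-11]},
    {"slide":[-412,-245,-28],"angular":[0,0,-11]}
  ]
}}

```text
schema error: expected keys fingers, slide, angular
```

Emit:
{"op": "jog_arm", "data": {
  "moves": [
    {"slide":[-412,-245,-28],"angular":[0,0,-11],"fingers":0},
    {"slide":[-412,-245,-28],"angular":[0,0,-11],"fingers":0},
    {"slide":[-412,-245,-28],"angular":[0,0,-11],"fingers":0},
    {"slide":[-412,-245,-28],"angular":[0,0,-11],"fingers":0},
    {"slide":[-412,-245,-28],"angular":[0,0,-11],"fingers":0},
    {"slide":[-412,-245,-28],"angular":[0,0,-11],"fingers":0},
    {"slide":[-412,-245,-28],"angular":[0,0,-11],"fingers":0},
    {"slide":[-412,-245,-28],"angular":[0,0,-11],"fingers":0},
    {"slide":[-412,-245,-28],"angular":[0,0,-11],"fingers":0},
    {"slide":[-412,-245,-28],"angular":[0,0,-11],"fingers":0}
  ]
}}

```text
clock: 1.58
tcp_pos: [0.4773, 0.1758, 0.2669]
orientation: [0.0, 0.124, 0.992, 0.0]
wrist_force: [0.3, 0.8, -0.7]
finger_gap: 0.0856
grip_force: 0.0
```

```bash
cat >> h.py <<'E'
def go(pos,yaw_y,tilt=0):
    """print the move to TCP pos, tool y along +/-90deg from caddy yaw (rad), tilt deg about caddy y (+ = top to front)"""
    s=get_state();Rc=q2R(s["orientation"])
    Rt=R.from_euler('z',yaw_y).as_matrix()@R.from_euler('y',tilt,degrees=True).as_matrix()@np.diag([-1,1,-1.])
    return (Rc.T@(np.array(pos)-s["tcp_pos"])*1000).round(1).tolist(),np.degrees(R.from_matrix(Rc.T@Rt).as_rotvec()).round(2).tolist()
E
python3 - <<'E'
from h import *
print(go([.514,.123,.27],-.2473))
E
```

```text
([-48.6, -42.2, -3.1], [0.03, 0.04, -0.03])
```

Emit:
{"op": "jog_arm", "data": {
  "moves": [
    {"slide":[-49,-42,-3],"angular":[0,0,0],"fingers":0},
    {"slide":[-49,-42,-3],"angular":[0,0,0],"fingers":0},
    {"slide":[-49,-42,-3],"angular":[0,0,0],"fingers":0}
  ]
}}

```text
clock: 1.83
tcp_pos: [0.5166, 0.1211, 0.2694]
orientation: [0.001, 0.126, 0.992, -0.0]
wrist_force: [-0.2, 0.6, -0.7]
finger_gap: 0.0854
grip_force: 0.0
```

```bash
python3 - <<'E'
from h import *
d=cam("wrist");s=get_state();print(s["tcp_pos"],s["clock"],d["f"],d["cx"],d["cy"])
cv2.imwrite("pics/d.png",cv2.resize(d["color"][:,:,::-1],(800,600)))
Rz=R.from_euler('z',-.2473).as_matrix()
for m in((0,100,0),(0,-100,0),(-5,100,0),(-5,-100,0),(-36,100,5),(-36,-100,5),(0,0,0)):print(m,(proj(d,np.r_[.5136,.1234,.125]+Rz@(np.array(m)/1e3))*1.5625).round(0))
np.save("d.npy",{k:d[k] for k in("W","f","cx","cy")},allow_pickle=True)
print([(x["point"],x["p"]) for x in tip_of("cleat_mid",d)])
E
```

```text
[0.51500614 0.12285096 0.26925832] 1.8833 265.04320405907424 251.761115557323 193.69739764270633
(0, 100, 0) [538. 281.]
(0, -100, 0) [248. 282.]
(-5, 100, 0) [539. 274.]
(-5, -100, 0) [247. 275.]
(-36, 100, 5) [546. 229.]
(-36, -100, 5) [239. 231.]
(0, 0, 0) [393. 282.]
[([251.8, 183.6], 0.85)]
```

View pics/d.png

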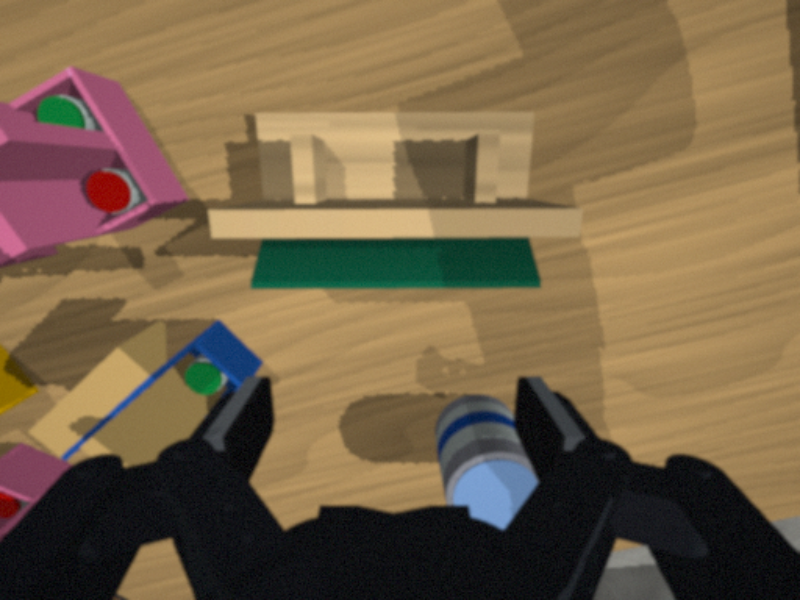

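The wrist view shows the lip's front edge from (250,288) to (541,288), and the board's front top edge from (210,239) to (582,238), in 800x600 pixels. It agrees with the estimate to about 5 mm, so I refit and go to the caddy.

```bash
python3 - <<'E'
from h import *
d=np.load("d.npy",allow_pickle=True).item()
k=1/1.5625
o=[(d,(0,100,0),np.array([541,288.])*k),(d,(0,-100,0),np.array([250.5,288.])*k),(d,(-36,0,5),np.array([395.5,238.5])*k),(d,(-36,127,5),np.array([582,238.])*k),(d,(-36,-127,5),np.array([209.5,239.])*k)]
q,r=fit(o,.125,[.51,.12,-.25]);print(q.round(4),np.degrees(q[2]),r.tolist())
# look pose above blue: 
c=R.from_euler('z',.4487).as_matrix()
print(go(np.r_[.5884,-.1066,.24]+c@[0,0,0],.4487))
E
```

```text
[ 0.5192  0.124  -0.2511] -14.386673498596236 [[-0.7, 0.4], [0.6, 0.8], [0.1, -0.3], [4.7, -0.2], [-4.8, -0.3]]
([-129.3, -205.1, 29.1], [0.03, -0.03, -40.05])
```

Emit:
{"op": "jog_arm", "data": {
  "moves": [
    {"slide":[-129,-205,29],"angular":[0,0,-40],"fingers":0},
    {"slide":[-129,-205,29],"angular":[0,0,-40],"fingers":0},
    {"slide":[-129,-205,29],"angular":[0,0,-40],"fingers":0},
    {"slide":[-129,-205,29],"angular":[0,0,-40],"fingers":0},
    {"slide":[-129,-205,29],"angular":[0,0,-40],"fingers":0},
    {"slide":[-129,-205,29],"angular":[0,0,-40],"fingers":0},
    {"slide":[-129,-205,29],"angular":[0,0,-40],"fingers":0},
    {"slide":[-129,-205,29],"angular":[0,0,-40],"fingers":0}
  ]
}}

```text
clock: 2.6
tcp_pos: [0.5885, -0.1064, 0.2394]
orientation: [-0.001, -0.222, 0.975, 0.0]
wrist_force: [-0.3, 0.2, -0.1]
finger_gap: 0.0857
grip_force: 0.0
```

```bash
python3 - <<'E'
from h import *
d=cam("wrist");s=get_state();print(s["tcp_pos"],s["clock"],s["joint_pos"])
im=cv2.resize(d["color"][:,:,::-1],(800,600));
cv2.imwrite("pics/e.png",im)
Rz=R.from_euler('z',.4487).as_matrix()
for m in((-62,55,50),(-62,-55,50),(-32,55,50),(-32,-55,50),(-27,-7,75),(-27,7,75),(27,7,75),(27,-7,75),(32,55,-20),(32,-55,-20)):print(m,(proj(d,np.r_[.5884,-.1066,.075]+Rz@(np.array(m)/1e3))*1.5625).round(0))
np.save("e.npy",{k:d[k] for k in("W","f","cx","cy")},allow_pickle=True)
E
```

```text
[ 0.58804336 -0.10472424  0.23994051] 2.65 [-3.10912319e-01  3.59153845e-01  1.05409959e-01  1.31868367e+00
  6.75373548e-04 -7.59612577e-01]
(-62, 55, 50) [486. 195.]
(-62, -55, 50) [296. 195.]
(-32, 55, 50) [483. 247.]
(-32, -55, 50) [300. 247.]
(-27, -7, 75) [379. 263.]
(-27, 7, 75) [404. 263.]
(27, 7, 75) [404. 354.]
(27, -7, 75) [380. 354.]
(32, 55, -20) [460. 311.]
(32, -55, -20) [324. 311.]
```

View pics/e.png

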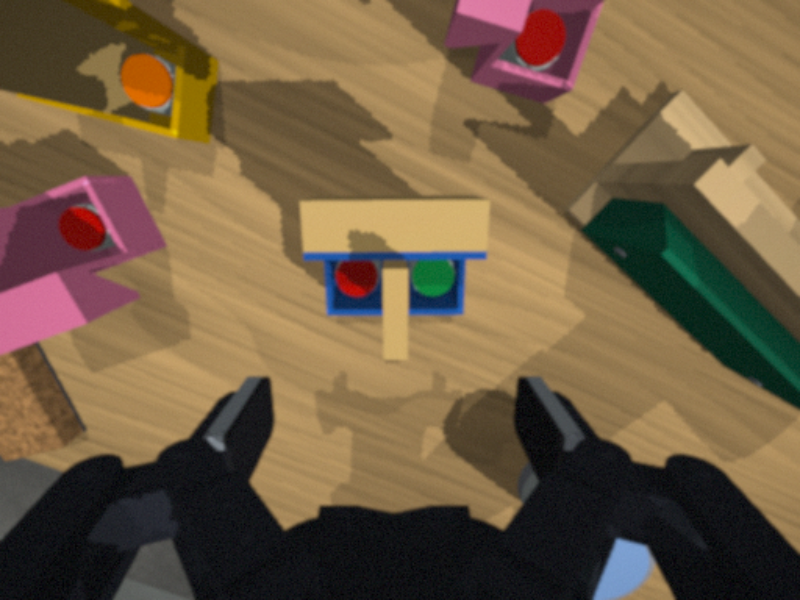

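The view shows the strip's top from (300,200) to (487,252) and the handle's top from (383,267) to (407,359). These are about 3–5 px off the prediction, so I refit.

```bash
python3 - <<'E'
from h import *
d=np.load("e.npy",allow_pickle=True).item()
k=1/1.5625
o=[(d,m,np.array(p)*k) for m,p in(((-62,55,50),(490,199.5)),((-62,-55,50),(300,200.5)),((-27,-7,75),(383,267)),((-27,7,75),(408.5,267)),((27,7,75),(407.5,360)),((27,-7,75),(382.5,360)),((32,-55,-20),(328,315)),((32,55,-20),(463,315)))]
q,r=fit(o,.075,[.588,-.107,.4487]);print(q.round(4),np.degrees(q[2]),r.tolist())
print(go([q[0],q[1],.115],q[2]),get_state()["tcp_pos"])
E
```

```text
[ 0.59   -0.1033  0.4511] 25.847282363635255 [[-0.1, 0.1], [0.2, -0.1], [-0.2, 1.0], [-0.1, 0.9], [0.1, -0.8], [0.8, -0.8], [-0.8, -0.2], [-0.1, -0.5]]
([-2.5, 0.3, 124.9], [0.09, -0.04, -0.14]) [ 0.58804336 -0.10472424  0.23994051]
```

Emit:
{"op": "jog_arm", "data": {
  "moves": [
    {"slide":[-2.5,0.5,40],"angular":[0,0,0],"fingers":0},
    {"slide":[-2.5,0.5,75],"angular":[0,0,0],"fingers":0},
    {"slide":[-2.5,0.5,100],"angular":[0,0,0],"fingers":0},
    {"slide":[-2.5,0.5,125],"angular":[0,0,0],"fingers":0},
    {"slide":[-2.5,0.5,125],"angular":[0,0,0],"fingers":0},
    {"slide":[-2.5,0.5,125],"angular":[0,0,0],"fingers":0.5},
    {"slide":[-2.5,0.5,125],"angular":[0,0,0],"fingers":1},
    {"slide":[-2.5,0.5,125],"angular":[0,0,0],"fingers":1},
    {"slide":[-2.5,0.5,125],"angular":[0,0,0],"fingers":1},
    {"slide":[-2.5,0.5,125],"angular":[0,0,0],"fingers":1}
  ],
  "squeeze": 60
}}

```text
clock: 3.48
tcp_pos: [0.5915, -0.104, 0.1172]
orientation: [0.001, -0.223, 0.975, -0.001]
wrist_force: [-0.0, -0.9, 0.1]
finger_gap: 0.0252
grip_force: 0.0
```

Emit:
{"op": "jog_arm", "data": {
  "moves": [
    {"slide":[0,0,0],"angular":[0,0,0],"fingers":1},
    {"slide":[0,0,0],"angular":[0,0,0],"fingers":1},
    {"slide":[0,0,0],"angular":[0,0,0],"fingers":1},
    {"slide":[0,0,0],"angular":[0,0,0],"fingers":1}
  ]
}}

```text
clock: 3.82
tcp_pos: [0.5915, -0.1042, 0.1167]
orientation: [0.001, -0.223, 0.975, -0.0]
wrist_force: [0.5, 0.3, 5.7]
finger_gap: 0.0132
grip_force: 59.9
```

Emit:
{"op": "jog_arm", "data": {
  "moves": [
    {"slide":[0,0,-15],"angular":[0,0,0],"fingers":1},
    {"slide":[0,0,-40],"angular":[0,0,0],"fingers":1},
    {"slide":[0,0,-80],"angular":[0,0,0],"fingers":1},
    {"slide":[0,0,-115],"angular":[0,0,0],"fingers":1},
    {"slide":[0,0,-140],"angular":[0,0,0],"fingers":1},
    {"slide":[0,0,-150],"angular":[0,0,0],"fingers":1},
    {"slide":[0,0,-150],"angular":[0,0,0],"fingers":1}
  ]
}}

```text
clock: 4.4
tcp_pos: [0.5914, -0.1043, 0.2673]
orientation: [0.002, -0.223, 0.975, -0.001]
wrist_force: [0.2, -0.1, -4.5]
finger_gap: 0.0132
grip_force: 59.1
```

```bash
python3 - <<'E'
from h import *
d=cam("wrist");s=get_state();print(s["tcp_pos"],s["clock"],s["finger_gap"],s["wrist_force"])
cv2.imwrite("pics/f.png",cv2.resize(d["color"][:,:,::-1],(800,600)))
Rt=q2R(s["orientation"])@np.diag([-1,1,-1.])
for m in((-62,55,50),(-62,-55,50),(-32,55,50),(-32,-55,50),(-27,-7,75),(-27,7,75),(32,55,-20),(32,-55,-20)):print(m,(proj(d,s["tcp_pos"]+Rt@(np.array(m)/1e3-[.001,0,.0417]))*1.5625).round(0))
# mouth targets (cleat frame): tilt -15 centre over the mouth
T=np.array([.5192,.124,.125]);yaw=-.2511;Rc=R.from_euler('z',yaw).as_matrix()
off=np.array([.001,0,.0417])
for cx,cz,t in((34,60,-15),(33.5,14,-15),(32,5,-15)):
    Rk=Rc@R.from_euler('y',t,degrees=True).as_matrix()
    P=T+Rc@(np.array([cx,0,cz])/1e3)+Rk@off
    print(cx,cz,t,P.round(4),go(P,yaw,t))
E
```

```text
[ 0.59059373 -0.10402646  0.26494421] 4.45 0.013607882485575946 [-0.82548014 -0.10155008 -5.33556641]
(-62, 55, 50) [577. 209.]
(-62, -55, 50) [209. 209.]
(-32, 55, 50) [565. 305.]
(-32, -55, 50) [222. 304.]
(-27, -7, 75) [367. 351.]
(-27, 7, 75) [419. 351.]
(32, 55, -20) [498. 380.]
(32, -55, -20) [289. 380.]
34 60 -15 [0.5426 0.118  0.2255] ([-53.4, 220.8, 39.4], [5.26, -14.37, 39.94])
33.5 14 -15 [0.5421 0.1181 0.1795] ([-53.0, 221.1, 85.4], [5.26, -14.37, 39.94])
32 5 -15 [0.5407 0.1185 0.1705] ([-51.9, 222.1, 94.4], [5.26, -14.37, 39.94])
```

View pics/f.png

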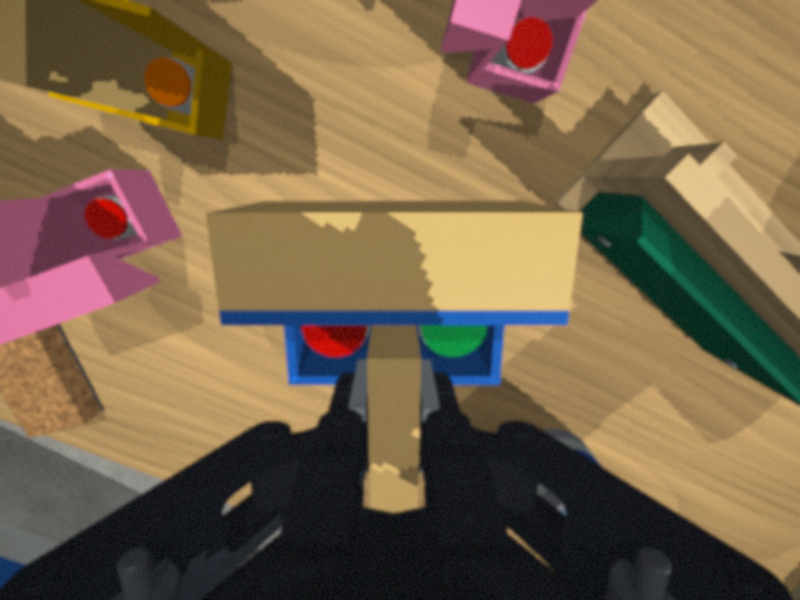

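The view shows the held caddy, with strip corners (208,212), (583,212), (220,311), (570,311) and box front corners (288,384), (502,384). It is close to the prediction, so I fit the in-hand offset.

```bash
cat >> h.py <<'E'
def inhand(d,obs,x0=(1,0,41.7,0,0)):
    # pose of caddy in the tool (axes flipped to caddy's): TCP at offset (x,y,z mm) in caddy, pitch, yaw deg
    C=np.array(d["tool_from_camera"]);dd=dict(d,W=C);F=np.diag([-1,1,-1.])
    def f(q): return np.concatenate([proj(dd,F@R.from_euler('yz',q[3:],degrees=True).as_matrix()@(np.array(m)-q[:3])/1e3)-np.array(p)/1.5625 for m,p in obs])
    s=least_squares(f,x0); return s.x.round(2),f(s.x).round(1).tolist()
E
python3 - <<'E'
from h import *
d=cam("wrist")
o=[((-62,55,50),(583,212)),((-62,-55,50),(208,212)),((-32,55,50),(570,311)),((-32,-55,50),(220.5,311)),((32,55,-20),(502,384)),((32,-55,-20),(288,384))]
print(inhand(d,o))
ts=[get_state()["tcp_pos"] for _ in range(3)];print(ts)
E
```

```text
(array([ 0.81, -1.35, 40.95,  0.07,  0.06]), [0.3, 0.4, -0.3, 0.5, 0.3, -0.7, -0.1, -0.5, -1.2, 0.1, 0.7, 0.3])
[array([ 0.58984203, -0.10374573,  0.26337194]), array([ 0.58984203, -0.10374573,  0.26337194]), array([ 0.58984203, -0.10374573,  0.26337194])]
```

Emit:
{"op": "jog_arm", "data": {
  "moves": [
    {"slide":[-9,37,-5],"angular":[0.9,-2.4,6.6],"fingers":1},
    {"slide":[-18,74,-10],"angular":[1.8,-4.8,13.2],"fingers":1},
    {"slide":[-27,110,-10],"angular":[2.6,-7.2,20],"fingers":1},
    {"slide":[-36,147,-5],"angular":[3.5,-9.6,26.6],"fingers":1},
    {"slide":[-45,184,0],"angular":[4.4,-12,33.2],"fingers":1},
    {"slide":[-53,221,5],"angular":[5.3,-14.4,39.9],"fingers":1},
    {"slide":[-53,221,10],"angular":[5.3,-14.4,39.9],"fingers":1},
    {"slide":[-53,221,10],"angular":[5.3,-14.4,39.9],"fingers":1},
    {"slide":[-53,221,10],"angular":[5.3,-14.4,39.9],"fingers":1},
    {"slide":[-53,221,10],"angular":[5.3,-14.4,39.9],"fingers":1}
  ]
}}

```text
clock: 5.33
tcp_pos: [0.5414, 0.1175, 0.2537]
orientation: [0.128, 0.124, 0.984, -0.017]
wrist_force: [-0.2, -0.3, -4.7]
finger_gap: 0.0132
grip_force: 61.0
```

```bash
cat >> h.py <<'E'
T=np.array([.5192,.124,.125]);YAW=-.2511;RC=R.from_euler('z',YAW).as_matrix();OFF=np.array([.8,-1.35,41])/1e3
def place(cx,cz,t,cy=0):
    Rk=RC@R.from_euler('y',t,degrees=True).as_matrix()
    return go(T+RC@(np.array([cx,cy,cz])/1e3)+Rk@OFF,YAW,t)
def where():
    s=get_state();Rk=q2R(s["orientation"])@np.diag([-1,1,-1.])
    C=RC.T@(s["tcp_pos"]-Rk@OFF-T)*1000; return C.round(1),R.from_matrix(RC.T@Rk).as_euler('zyx',degrees=True).round(2),np.round(s["wrist_force"],1),round(s["grip_force"],1),s["clock"]
E
python3 - <<'E'
from h import *
print(where())
d=cam("wrist")
cv2.imwrite("pics/g.png",cv2.resize(d["color"][:,:,::-1],(800,600)))
print(where())
s=get_state();d["W"]=np.eye(4);d["W"][:3,:3]=q2R(s["orientation"]);d["W"][:3,3]=s["tcp_pos"];d["W"]=d["W"]@np.array(d["tool_from_camera"])
for m in((0,100,0),(0,-100,0),(-5,100,0),(-36,122,5),(-36,-122,5)):print(m,(proj(d,T+RC@(np.array(m)/1e3))*1.5625).round(0))
for a in((34,35,-15),(34,25,-15),(33.5,14,-15),(32,7,-15)):print(a,place(*a))
E
```

```text
(array([32.9,  0.5, 88.9]), array([  0.06, -14.86,  -0.11]), array([-0.2, -0.3, -4.7]), 61.0, 5.3333)
(array([33.7,  0.3, 89.6]), array([ -0.  , -14.93,  -0.09]), array([ 0.8, -1.3, -4.1]), 61.0, 5.3833)
(0, 100, 0) [561. 206.]
(0, -100, 0) [223. 206.]
(-5, 100, 0) [563. 198.]
(-36, 122, 5) [620. 144.]
(-36, -122, 5) [164. 143.]
(34, 35, -15) ([13.8, -0.3, 52.8], [-0.09, -0.07, 0.02])
(34, 25, -15) ([16.4, -0.3, 62.5], [-0.09, -0.07, 0.02])
(33.5, 14, -15) ([19.7, -0.2, 73.0], [-0.09, -0.07, 0.02])
(32, 7, -15) ([22.9, -0.2, 79.3], [-0.09, -0.07, 0.02])
```

View pics/g.png

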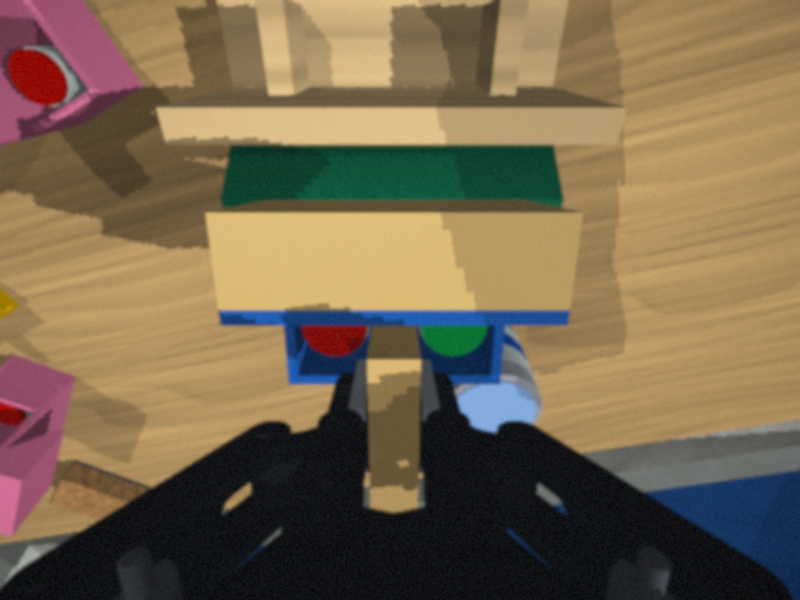

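The wrist view shows the cleat ends at (222,204) and (562,204) and the board edge at row 145, all within 1–2 px of the prediction. The caddy is level in the hand and tilted 15°. I descend now.

Emit:
{"op": "jog_arm", "data": {
  "moves": [
    {"slide":[5,0,18],"angular":[0,0,0],"fingers":1},
    {"slide":[10,0,36],"angular":[0,0,0],"fingers":1},
    {"slide":[14,0,53],"angular":[0,0,0],"fingers":1},
    {"slide":[16.5,0,62],"angular":[0,0,0],"fingers":1},
    {"slide":[18,0,67],"angular":[0,0,0],"fingers":1},
    {"slide":[19.5,0,72],"angular":[0,0,0],"fingers":1},
    {"slide":[19.5,0,72],"angular":[0,0,0],"fingers":1},
    {"slide":[19.5,0,72],"angular":[0,0,0],"fingers":1}
  ]
}}

```text
clock: 6.05
tcp_pos: [0.5425, 0.1179, 0.1815]
orientation: [0.13, 0.124, 0.984, -0.017]
wrist_force: [0.3, -0.5, -5.0]
finger_gap: 0.0135
grip_force: 60.8
```

```bash
python3 - <<'E'
from h import *
print(where())
for a in((33,8,-15),(33,0,-10),(33.5,-6,-5),(34,-13,0)):print(a,place(*a))
E
```

```text
(array([33.9,  1.2, 16.7]), array([ 3.000e-02, -1.508e+01, -1.000e-02]), array([ 0.3, -0.5, -5. ]), 60.8, 6.05)
(33, 8, -15) ([3.1, -1.2, 8.1], [-0.01, 0.08, 0.03])
(33, 0, -10) ([1.6, -1.2, 16.1], [-0.01, 5.08, 0.03])
(33.5, -6, -5) ([-0.8, -1.2, 22.6], [-0.01, 10.08, 0.03])
(34, -13, 0) ([-3.0, -1.2, 30.3], [-0.01, 15.08, 0.03])
```

Emit:
{"op": "jog_arm", "data": {
  "moves": [
    {"slide":[1,-0.5,4],"angular":[0,0,0],"fingers":1},
    {"slide":[2,-1,8],"angular":[0,0,0],"fingers":1},
    {"slide":[1.3,-1,12],"angular":[0,2.5,0],"fingers":1},
    {"slide":[0.6,-1,16],"angular":[0,5,0],"fingers":1},
    {"slide":[-0.4,-1,19.5],"angular":[0,7.5,0],"fingers":1},
    {"slide":[-1.3,-1,22.5],"angular":[0,10,0],"fingers":1},
    {"slide":[-1.3,-1,22.5],"angular":[0,10,0],"fingers":1},
    {"slide":[-1.3,-1,22.5],"angular":[0,10,0],"fingers":1}
  ]
}}

```text
clock: 6.72
tcp_pos: [0.5493, 0.1152, 0.1592]
orientation: [0.044, 0.125, 0.991, -0.006]
wrist_force: [-0.8, 0.1, -3.9]
finger_gap: 0.0136
grip_force: 61.0
```

```bash
python3 - <<'E'
from h import *
print(where())
for a in((34,-12,0),):print(a,place(*a))
d=cam("scene");a=d["color"][150:280,250:400,::-1]
cv2.imwrite("pics/h.png",cv2.resize(a,None,fx=4,fy=4,interpolation=cv2.INTER_CUBIC))
print(where())
E
```

```text
(array([34.2,  0.3, -6.7]), array([ 0.03, -5.1 , -0.03]), array([-0.8,  0.1, -3.9]), 61.0, 6.7167)
(34, -12, 0) ([-3.0, -0.4, 5.5], [-0.04, 5.1, 0.03])
(array([33.6,  0.3, -6.6]), array([ 0.05, -5.1 , -0.03]), array([ 0.3, -0.1, -5. ]), 61.0, 6.7667)
```

View pics/h.png

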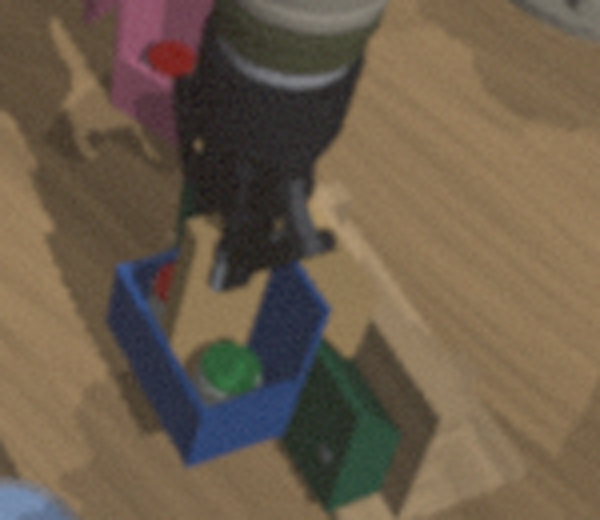

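The scene view shows the strip (around (345,300)) behind the green lip and the box in front of it, with no contact force. I level the caddy and lower it a little more.

Emit:
{"op": "jog_arm", "data": {
  "moves": [
    {"slide":[-1,0,2],"angular":[0,1.7,0],"fingers":1},
    {"slide":[-2,0,4],"angular":[0,3.4,0],"fingers":1},
    {"slide":[-3,-0.4,6],"angular":[0,5.1,0],"fingers":1},
    {"slide":[-3,-0.4,7.5],"angular":[0,5.1,0],"fingers":1},
    {"slide":[-3,-0.4,7.5],"angular":[0,5.1,0],"fingers":1},
    {"slide":[-3,-0.4,7.5],"angular":[0,5.1,0],"fingers":1}
  ]
}}

```text
clock: 7.27
tcp_pos: [0.5515, 0.1143, 0.1523]
orientation: [-0.0, 0.125, 0.992, -0.0]
wrist_force: [-0.9, 0.7, -5.2]
finger_gap: 0.0135
grip_force: 60.9
```

```bash
python3 - <<'E'
from h import *
print(where())
E
```

```text
(array([ 32.9,  -0. , -13.7]), array([ 0.07,  0.  , -0.03]), array([-0.9,  0.7, -5.2]), 60.9, 7.2667)
```

Emit:
{"op": "jog_arm", "data": {
  "moves": [
    {"slide":[0,0,1.5],"angular":[0,0,0],"fingers":1},
    {"slide":[0,0,3],"angular":[0,0,0],"fingers":1},
    {"slide":[0,0,3],"angular":[0,0,0],"fingers":1},
    {"slide":[0,0,3],"angular":[0,0,0],"fingers":1}
  ]
}}

```text
clock: 7.6
tcp_pos: [0.5516, 0.1142, 0.1493]
orientation: [-0.001, 0.125, 0.992, -0.0]
wrist_force: [-0.4, 1.0, -5.0]
finger_gap: 0.0135
grip_force: 61.0
```

Still hanging free, about 3 mm high. I release it, wait, then retreat upward.

Emit:
{"op": "jog_arm", "data": {
  "moves": [
    {"slide":[0,0,0],"angular":[0,0,0],"fingers":0.6},
    {"slide":[0,0,0],"angular":[0,0,0],"fingers":0.4},
    {"slide":[0,0,0],"angular":[0,0,0],"fingers":0.3},
    {"slide":[0,0,0],"angular":[0,0,0],"fingers":0.3},
    {"slide":[0,0,0],"angular":[0,0,0],"fingers":0.3},
    {"slide":[0,0,0],"angular":[0,0,0],"fingers":0.3}
  ]
}}

```text
clock: 8.1
tcp_pos: [0.5521, 0.1141, 0.1495]
orientation: [-0.0, 0.125, 0.992, -0.0]
wrist_force: [-0.3, 1.1, -0.1]
finger_gap: 0.0596
grip_force: 0.0
```

Emit:
{"op": "jog_arm", "data": {
  "moves": [
    {"slide":[0,0,-15],"angular":[0,0,0],"fingers":0.3},
    {"slide":[0,0,-40],"angular":[0,0,0],"fingers":0.3},
    {"slide":[0,0,-75],"angular":[0,0,0],"fingers":0.3},
    {"slide":[0,0,-110],"angular":[0,0,0],"fingers":0.3},
    {"slide":[0,0,-125],"angular":[0,0,0],"fingers":0.3},
    {"slide":[0,0,-125],"angular":[0,0,0],"fingers":0.3},
    {"slide":[0,0,-125],"angular":[0,0,0],"fingers":0.3}
  ]
}}

```text
clock: 8.68
tcp_pos: [0.5528, 0.1142, 0.2753]
orientation: [0.001, 0.125, 0.992, 0.0]
wrist_force: [-0.5, -0.3, 0.6]
finger_gap: 0.0598
grip_force: 0.0
```

```bash
python3 - <<'E'
from h import *
d=cam("wrist");s=get_state();print(s["tcp_pos"],s["clock"],s["wrist_force"])
sc=cam("scene")["color"][130:300,220:400,::-1]
a=d["color"][60:300,100:400,::-1]
t=np.zeros((600,800,3),np.uint8);w=cv2.resize(a,(450,360));t[:360,:450]=w;w=cv2.resize(sc,(350,330));t[:330,450:]=w
cv2.imwrite("pics/i.png",t)
f=lambda p:((p-[100,60])*1.5).round(0)
for m in((-62,55,50),(-62,-55,50),(-32,55,50),(-32,-55,50),(27,-7,75),(27,7,75),(32,55,-20),(32,-55,-20)):print(m,f(proj(d,T+RC@((np.array(m)+[32,0,-20])/1e3))))
for m in((-36,122,5),(-36,-122,5),(-0,100,0),(0,-100,0)):print(m,f(proj(d,T+RC@(np.array(m)/1e3))))
E
```

```text
[0.55202253 0.11414662 0.27390379] 8.7333 [ 0.42037037 -0.415101   -0.39952932]
(-62, 55, 50) [316.  93.]
(-62, -55, 50) [137.  93.]
(-32, 55, 50) [313. 142.]
(-32, -55, 50) [140. 142.]
(27, -7, 75) [215. 243.]
(27, 7, 75) [238. 243.]
(32, 55, -20) [291. 204.]
(32, -55, -20) [162. 204.]
(-36, 122, 5) [408.  83.]
(-36, -122, 5) [44. 82.]
(0, 100, 0) [367. 135.]
(0, -100, 0) [ 85. 135.]
```

View pics/i.png

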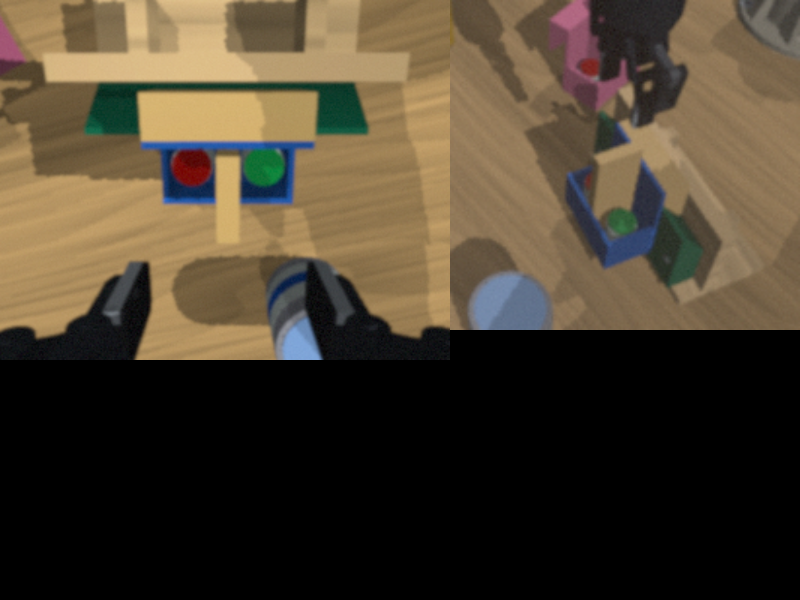

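The caddy's strip corners at (138,92) and (318,142) and its handle end at row 243 match the home prediction within 1–2 px. It hangs level, square and centred, and the gripper is clear.

```bash
python3 -c "
from workcell import *
print(hand_in())"
```

```text
the job is handed in; nothing more can be done
None
```

The blue caddy hangs on the green cleat, level, square and within about 1 mm of its middle by the last wrist picture. I did not touch the yellow caddy or the tin, and I handed the job in at about 9 s on the clock; the hand-in returned no verdict.

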